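# Weigh a canister's double lid, refit it and lift off the outer lid

## Task

Weigh the double lid on the scale pan: swing the red arrest lever right over to release the beam, let the pan sink and stay down for about a second, then swing the lever fully back so the beam is locked level, lids still on the pan. Carry both lids together by the inner lid's wooden post to the steel canister, lower them gently until the inner lid is fully seated in its mouth, and let go. Then take the blue outer lid by its black collar and lift it alone about 10 cm straight up, leaving the inner lid seated, and finish still holding it there, level and steady, with everything else on the table left alone.

Things in the scene. Friction and masses are not known exactly. Their poses are not given: they have to be found in the camera images.
- scale: Green beam scale, fixed. Origin: centre of the scale under its base, at table height; z up. The beam runs along its y axis: round pan at y = +110 mm, dark counterweight (40 mm across, top at 88 mm) at y = -85 mm, arrest lever at y = -175 mm. Base 100 mm (x) by 360 mm (y), 30 mm high; pointer and paper dial at the middle reach 110 mm height.
- arrest_lever (a joint): Arrest lever, rad: 0 = beam arrested (leans 0.45 rad from vertical to the scale's -x), 0.9 = released (leans as far to +x). Pivots about the scale's y axis at scale point (0, -175, 55) mm; knob centre at (75 sin(q-0.45), -175, 55+75 cos(q-0.45)) mm. Stays where left; takes 1 to 4 N at the knob. Stops at both ends.
- lever_knob (a point): Centre of the red barrel knob on the end of the lever's 8 mm rod: a round barrel 22 mm across and 24 mm long, lying along the scale's y axis, so fingers closing along y grip its flat ends and the lever can turn between them.
- beam (a joint): Beam angle, rad. 0 = level; positive = pan side down, about 0.12 at its stop. The lids outweigh the counterweight, so the released beam sinks to the stop within about half a second; the lever locks it level again.
- pan_top (a point): Centre of the upper face of the round aluminium pan (124 mm across, flat, no rim), 100 mm above the table when the beam is level; it stays level and sinks 13 mm when released.
- inner_lid: Inner lid: white plug (105 mm across, 12 mm deep, tapered foot), white flange (118 mm across, z = 12 to 18 mm), wooden post (20 mm across, z = 18 to 72 mm). Origin: centre of the plug's underside; z up. Stands on the pan at first. Seated, its flange rests on the canister's rim, its origin 98 mm above the canister's. 0.13 to 0.24 kg.
- outer_lid: Outer lid lying loose on the inner: blue disc 133 mm across, 5 mm skirt round the flange, black collar (42 mm outside, 30 inside) round the post. Origin: centre of the skirt's lower edge; z up. Disc top z = 9, collar z = 9 to 31, post top z = 59 mm. Nested, its origin is 13 mm above the inner lid's; lifting the post lifts both. 0.12 to 0.21 kg.
- canister: Open round steel canister, fixed to the table, 120 mm across outside, mouth 112 mm across, 110 mm high. Origin: centre of its underside; z up.
- screwdriver: Bystander: yellow-handled screwdriver lying on the table, about 130 mm long; leave it alone.
- wrench: Bystander: steel spanner lying on the table, about 140 mm long; leave it alone.
- tape_measure: Bystander: round dark red tape-measure case, 110 mm across, 26 mm high; leave it alone.
- jar: Bystander: glass jar with green cap, 68 mm across, 85 mm high; leave it alone.
- oil_can: Bystander: red conical oil can, 76 mm across, 120 mm high; leave it alone.
- weight: Bystander: knobbed brass weight, 36 mm across, 54 mm high; leave it alone.
- mug: Bystander: blue mug, 80 mm across, 90 mm high; leave it alone.
Mind the look-alikes: they are no part of the job. Of the things that look like the canister, take the one that is farthest to the robot's right at the start. What is meant by the outer_lid is not green, and is the larger of those in its own colour.

How it is judged (in metres and radians):
On the way, in this order (a step that is already met when the one before it is completed fails the run):
1. the lever is swung over and the loaded pan sinks and stays down for half a second (value of joint arrest_lever above 0.7 rad and value of joint beam above 0.08 rad and distance between inner_lid and pan_top below 0.035 m), for 0.5 s.
2. the lever is swung back and the beam is locked level, the lids still on the pan (value of joint arrest_lever below 0.12 rad and value of joint beam between -0.03 and 0.03 rad and distance between inner_lid and pan_top below 0.035 m), for 0.3 s.
3. the lids, still nested, are seated on the canister (z of inner_lid in the frame of canister between 0.0945 and 0.1015 m and horizontal distance between inner_lid and canister below 0.007 m and angle between inner_lid's own z axis and vertical below 0.06 rad and z of outer_lid in the frame of inner_lid below 0.017 m and horizontal distance between outer_lid and inner_lid below 0.009 m), for 0.3 s.
At the end, for the whole second after the job is handed in: Outer lid held still by the fingers alone, level (0.2 rad), its origin 70-170 mm above the inner lid's, within 40 mm of the canister axis; inner lid untouched and seated (height 3.5 mm, centre 7 mm, tilt 0.06 rad); lever below 0.12 rad, beam level within 0.03 rad (z of inner_lid in the frame of canister between 0.0945 and 0.1015 m and horizontal distance between inner_lid and canister below 0.007 m and angle between inner_lid's own z axis and vertical below 0.06 rad and value of joint arrest_lever below 0.12 rad and value of joint beam between -0.03 and 0.03 rad and z of outer_lid in the frame of inner_lid between 0.07 and 0.17 m and horizontal distance between outer_lid and canister below 0.04 m and angle between outer_lid's own z axis and vertical below 0.2 rad and contact force between the fingers and outer_lid above 1 N and contact force between each of outer_lid, the arm and inner_lid below 0.1 N and contact force between outer_lid and canister below 0.1 N and linear speed of outer_lid below 0.03 m/s); the arm keeps its last pose, push and grip.
It fails at once if the lids are parted anywhere but with the inner lid seated in the canister (z of outer_lid in the frame of inner_lid above 0.025 m and not (z of inner_lid in the frame of canister between 0.0945 and 0.1015 m and horizontal distance between inner_lid and canister below 0.007 m and angle between inner_lid's own z axis and vertical below 0.06 rad)).
It fails at once if the lids are dropped or pressed hard onto the canister (over 60 N) (contact force between inner_lid and canister above 60 N).
It fails at once if a bystander is pushed more than 30 mm (distance of any of screwdriver, wrench, tape_measure, jar, oil_can, weight, mug from where it was at the start of the episode above 0.03 m).
It also fails if it takes over 67 s, if anything falls off the work surface, if the arm or the gripper's body presses on something with over 40 N, if the wrist force passes 120 N, or if a joint passes its speed limit or range.

## Robot

A 6-joint arm with a two-finger parallel gripper is mounted at the origin on the work surface. World frame = base frame: x ahead of the robot, y to its left, z up, the work surface at z = 0. Lengths are in mm, angles in rad, forces in N, time in s.
With the tool pointing down it reaches from about 275 to 750 mm from the base axis. Payload 10.2 kg.
Tool frame: the origin (TCP) lies between the finger pads; the fingertips stand 19 mm ahead of it and the grasp point (between the pads) is the TCP; z points along the fingers, y is the line along which they close (so a half turn about z gives the same grasp; the last joint's range is limited). The gripper opens to 85 mm and grips with 20 to 120 N. Pads are 22 mm wide; open, the fingers measure 114 mm over their backs; the gripper's body (76 mm by 85 mm) begins 54 mm behind the grasp point. The pads swing forward as they close: fully open they stand 13 mm farther back than shut.
Start: joints at [-1.41, 0.313, 1.498, -0, 1.331, -0.223], TCP at [196.572, -486.817, 250.294] pointing down, gripper open.
Joint ranges: [-2.94, 2.94], [-0.97, 2.17], [0.19, 2.56], [-1.23, 4.37], [0.02, 3.11], [-2.88, 2.88]. Speed limits (rad/s): [2.39, 2.39, 3.01, 3.14, 3.14, 3.14].

## Interface

Orientations are given as a unit quaternion [w, x, y, z].
In Python, from rig import sense, capture, finish_job gives the robot as it stands. The module is installed in compiled form; this text tells all that it offers.
- The arm moves only by the tool move_arm, never from a script. Its argument "moves" is a list of rows, each an object with "turn": the turn, a rotation vector about the tool's x, y, z in rad, a list of three; "translation": the shift along the tool's x, y, z in mm, a list of three; "hand": the opening, from 0 (shut) to 1 (fully open). In form: [{"turn": [wx, wy, wz], "translation": [x, y, z], "hand": hand}, ...]. A call has 1 to 10 rows; each row shifts and turns the commanded pose from where the row before left it, along the tool's axes as they then stand; what a row does not reach is not made up. A row lasts 1/12 s, in which the tool goes at most 41.7 mm and 7.16 degrees, less where a joint would pass 70% of its speed; a pose out of reach is approached as far as the arm can. A call with a gripper value outside its range is refused whole. The fingers move at their own pace and stop on an object; "grip_force" is the grip in N (left out, the last holds). Time passes only in rows, so rows that do not move let the fingers close. It gives the time, the measured TCP pose, the force, the opening and the grip force at its end, in the units of the state.
- sense(): the state, without advancing time (a new reading comes with each control period).
- capture(name): name is "scene" or "top"; returns a dict with "image" (480x640x3 uint8, blue, green, red), "z_map" (480x640 float32, mm along the optical axis (not along the pixel's ray), 0 where there is no reading), "vertical_fov" (degrees; the focal length in pixels is half the picture's height over the tangent of half this angle, whatever the lens; pixels are square), "cx", "cy" (the principal point, pixels), "k1" (the pictures are not rectified: a ray, as slopes to the right and down, at radius r is drawn at 1 + k1 r^2 times it, then the intrinsics apply), "R" (3x3) and "t" (3): a world point X has camera coordinates R X + t. Camera axes: x right, y down, z forward; pixel columns grow to the right and rows downward; lengths in mm; the calibration is good to about 2 mm. A picture is of the moment at which its call begins.
- finish_job(): hands the job in; it is judged then, once.
The state is a dict: "time_s": time; "joints": joint angles; "dq": joint speeds; "tau": joint torques, N m; "eef_pos": TCP position; "ee_rot": TCP orientation; "force": force on the tool from outside, world axes, zero at the start; "wrist_torque": the same for the moment, N m; "grip_width": opening from 0.0 (shut) to 1.0 (fully open); "grip_force": force on a finger pad.
Only numpy, scipy, OpenCV 4.12 (cv2) and the standard library are available. Lean on these libraries where they do the work, as an engineer would, in place of code of your own. Each camera call takes 0.05 s, during which the arm holds its last target. There are 200 camera calls.

## Working session

There is one attempt and no reset: what is moved stays moved. The work goes in short steps, Python scripts to look and compute and a tool call to move; the robot and the scene stay as the last step left them, time stands still between calls to the robot, and variables do not carry over. Pictures are saved under pics/ and viewed, at most 11 in all, crops included, and the job is handed in when it is done.

Besides the shell and the picture viewer there is one more tool, called after "Request:" as name(argument=value, ...) on one line, values as JSON. move_arm: Moves the arm, as the interface text tells. Its arguments: {"type":"object","properties":{"moves":{"type":"array","items":{"type":"object","properties":{"turn":{"type":"array","items":{"type":"number"}},"translation":{"type":"array","items":{"type":"number"}},"hand":{"type":"number"}}}},"grip_force":{"type":"number"}},"required":["moves"]}

```bash
mkdir -p pics
cat > h.py <<'E'
import numpy as np, cv2, pickle
from rig import sense, capture, finish_job
def cap(name, fn):
    c=capture(name); pickle.dump(c,open(fn+'.pkl','wb')); cv2.imwrite(f'pics/{fn}.png',c['image']); return c
def world(c):
    """world point per pixel from z_map"""
    H,W=c['z_map'].shape; f=H/2/np.tan(np.radians(c['vertical_fov'])/2)
    K=np.array([[f,0,c['cx']],[0,f,c['cy']],[0,0,1.]])
    u,v=np.meshgrid(np.arange(W),np.arange(H))
    d=np.stack([(u-c['cx'])/f,(v-c['cy'])/f],-1)
    s=d.copy()
    for _ in range(15): s=d/(1+c['k1']*(s**2).sum(-1,keepdims=True))
    z=c['z_map'][...,None]
    P=np.concatenate([s*z,z],-1)
    X=(P-np.array(c['t']).ravel())@np.array(c['R'])
    X[c['z_map']==0]=np.nan
    return X
E
python3 - <<'E'
from h import *
for n in('scene','top'):
    c=cap(n,n+'0'); R=np.array(c['R']); print(n,c['vertical_fov'],c['k1'],-R.T@np.array(c['t']).ravel(),R[2])
s=sense(); print(s['eef_pos'],s['ee_rot'],s['force'],s['grip_width'])
E
```

```text
scene 44.71945154491933 0.04085184322642337 [1207.81594392 -394.92303806 1004.19271493] [-0.56997185  0.34585338 -0.74533048]
top 48.73825031554051 0.05375866956341775 [ 320.54486142   30.94995869 1425.73390901] [ 0.14170694 -0.01202684 -0.98983559]
[ 196.53955294 -486.60341853  249.79386753] [-5.84381361e-04  9.81640882e-01  1.90737611e-01  9.12867753e-06] [-1.05470357 -0.53040496  0.85839095] 1.0004856552228727
```

View pics/scene0.png

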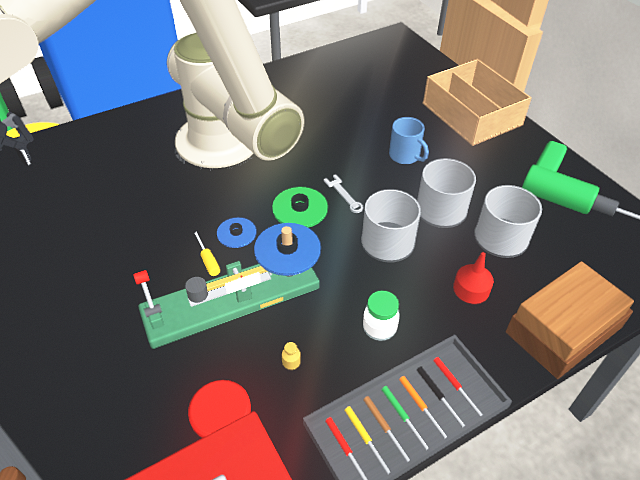

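View pics/top0.png

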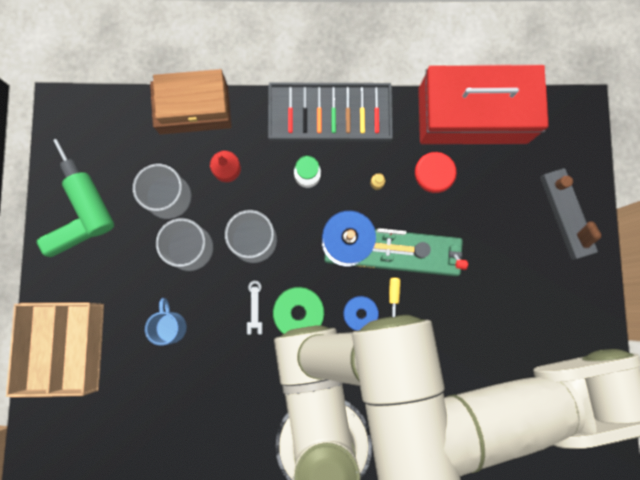

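The scene view shows the lids on the scale pan at (287,245), the red lever knob at (141,277) and canisters at (391,225), (446,192) and (508,220). In the top view the rightmost canister is at (250,237), the lids at (349,238) and the knob at (462,265). Next I'll measure these.

```bash
cat > m.py <<'E'
from h import *
from scipy.optimize import least_squares
def circ(p):
    r=least_squares(lambda q:np.hypot(p[:,0]-q[0],p[:,1]-q[1])-q[2],[*p.mean(0)[:2],50],loss='soft_l1',f_scale=1.5); return r.x.round(1)
def cls(c):
    h=cv2.cvtColor(c['image'],cv2.COLOR_BGR2HSV).astype(int); return h[...,0],h[...,1],h[...,2]
def box(X,x0,x1,y0,y1,z0,z1):
    return (X[...,0]>x0)&(X[...,0]<x1)&(X[...,1]>y0)&(X[...,1]<y1)&(X[...,2]>z0)&(X[...,2]<z1)
def outline(m):
    cs,_=cv2.findContours(m.astype(np.uint8),cv2.RETR_EXTERNAL,cv2.CHAIN_APPROX_NONE); return max(cs,key=cv2.contourArea)[:,0]
E
python3 - <<'E'
from m import *
pix={'top':dict(lid=(349,238),knob=(462,265),can=(250,237),wt=(423,250)),'scene':dict(lid=(287,245),knob=(141,277),can=(391,225),wt=(196,288))}
for n in('top','scene'):
    c=pickle.load(open(n+'0.pkl','rb')); X=world(c); H,S,V=cls(c); print('==',n)
    vv,uu=np.mgrid[:480,:640]
    near=lambda k,r:np.hypot(uu-pix[n][k][0],vv-pix[n][k][1])<r
    # blue disc
    m=near('lid',40)&(H>100)&(H<125)&(S>120); m&=np.nan_to_num(X[...,2])>80; o=outline(m)
    P=X[m]; print('disc z',np.median(P[:,2]))
    zd=np.median(P[:,2]); E=X[o[:,1],o[:,0]]; E=E[abs(E[:,2]-zd)<5]; print('disc',circ(E),len(E))
    m=near('lid',16)&(X[...,2]>zd+10); P=X[m]; print('post/collar zmax',np.nanpercentile(P[:,2],[50,90,98]))
    zt=np.nanpercentile(P[:,2],90); T=P[P[:,2]>zt-4]; print(' post top mean',T.mean(0),len(T)); C=P[P[:,2]<zt-18]; print(' collar mean',C.mean(0) if len(C) else 0)
    m=near('knob',14)&((H<8)|(H>172))&(S>140); P=X[m]; print('knob',np.nanmean(P,0),np.nanmin(P,0),np.nanmax(P,0),m.sum())
    m=near('can',45)&(X[...,2]>104)&(X[...,2]<118); P=X[m]; print('rim',circ(P),np.median(P[:,2]),len(P))
    m=near('wt',14)&(V<90)&(X[...,2]>80); P=X[m]; print('weight',circ(P) if len(P)>5 else 0,np.median(P,0),len(P))
    m=(H>60)&(H<90)&(S>80)&box(X,300,700,-450,50,22,37)&(near('lid',180))
    P=X[m][:,:2].astype(np.float32); r=cv2.minAreaRect(P); print('base',r,np.median(X[m][:,2]))
E
```

```text
== top
disc z 119.79279041102096
disc [521.7 -64.5  63.6] 142
post/collar zmax [142.83626705 170.98021327 173.91739759]
 post top mean [520.47735931 -64.03019152 170.93741822] 45
 collar mean [518.43809917 -63.64364536 140.97809953]
knob [ 454.18574921 -347.4512774   104.2695355 ] [ 439.67385556 -394.35120292   -4.02446258] [ 478.6329481  -325.61325782  138.15933494] 105
rim [529.3 185.6  57.6] 108.56878330468152 246
weight 0 [ 476.3064192  -241.27960744   87.67076164] 1
base ((461.861572265625, -149.8076629638672), (163.3297882080078, 456.381591796875), 15.165290832519531) 29.28789362663027
== scene
disc z 118.51880201513517
disc [522.8 -64.9  65.4] 119
post/collar zmax [140.76782228 165.93861061 169.82854604]
 post top mean [526.2736993  -66.84307743 166.94965275] 54
 collar mean [528.93983469 -67.95378276 137.8477426 ]
knob [ 455.00097362 -339.35656745  124.46887295] [ 330.32328926 -352.24188166   -3.17292735] [ 465.60029417 -321.50756761  135.06408892] 165
rim [532.2 184.8  57.6] 107.59177485378538 325
weight 0 [ 501.14422626 -270.48068612   82.81730139] 4
base ((490.5958251953125, -144.6392822265625), (218.16441345214844, 458.8690185546875), 15.185014724731445) 28.193487286234742
```

Run:
```python
from m import *
for n,k,w in(('top',(462,265),(423,250)),('scene',(141,277),(196,288))):
    c=pickle.load(open(n+'0.pkl','rb')); X=world(c); H,S,V=cls(c); print('==',n)
    vv,uu=np.mgrid[:480,:640]
    m=(H>55)&(H<95)&(S>80)&box(X,400,580,-400,-20,24,35)
    m=cv2.morphologyEx(m.astype(np.uint8),cv2.MORPH_OPEN,np.ones((3,3)))
    nl,L,st,_=cv2.connectedComponentsWithStats(m); i=1+st[1:,4].argmax(); P=X[L==i][:,:2].astype(np.float32)
    print('base',[tuple(np.round(a,1)) if not np.isscalar(a) else round(a,2) for a in cv2.minAreaRect(P)],st[i])
    m=(np.hypot(uu-k[0],vv-k[1])<12)&((H<8)|(H>172))&(S>140)&(X[...,2]>100)
    P=X[m]; print('knob',P.mean(0),np.percentile(P,[3,97],axis=0).round(1).tolist(),m.sum(),'px',uu[m].mean(),vv[m].mean())
    m=(np.hypot(uu-w[0],vv-w[1])<14)&box(X,420,520,-290,-190,75,95)&(S<100); P=X[m]; print('weight',P.mean(0),len(P))
    if len(P)>10: print(circ(P[:, :2]))
```

```text
== top
base [(np.float64(490.5), np.float64(-263.2)), (np.float64(205.9), np.float64(97.8)), 84.44] [ 382  238   80   37 1191]
knob [ 450.36022793 -337.67674432  130.5589285 ] [[440.0, -349.7, 123.4], [459.2, -326.2, 136.9]] 84 px 461.2142857142857 264.4761904761905
weight [ 492.10325324 -251.57192704   87.8027727 ] 207
[ 492.3 -251.5   14.6]
== scene
base [(np.float64(501.8), np.float64(-191.9)), (np.float64(352.7), np.float64(101.3)), 83.83] [ 139  270  177   71 3612]
knob [ 457.46280434 -339.52861391  127.58148679] [[446.4, -351.3, 117.6], [464.3, -327.9, 133.6]] 161 px 140.93167701863354 276.58385093167703
weight [ 498.03300011 -253.7715207    86.1332116 ] 344
[ 497.3 -253.6   15.3]
```

Request:
move_arm(moves=[{"turn": [0,0,0.1],"translation": [0,0,0],"hand": 1},{"turn": [0,0,0.1],"translation": [0,0,0],"hand": 1},{"turn": [0,0,0.1],"translation": [0,0,0],"hand": 1},{"turn": [0,0,0.1],"translation": [0,0,0],"hand": 1},{"turn": [0,0,0.091],"translation": [0,0,0],"hand": 1},{"turn": [0,0,0],"translation": [30,-22,6],"hand": 1},{"turn": [0,0,0],"translation": [30,-22,6],"hand": 1},{"turn": [0,0,0],"translation": [30,-22,6],"hand": 1},{"turn": [0,0,0],"translation": [30,-22,6],"hand": 1},{"turn": [0,0,0],"translation": [30,-22,6],"hand": 1}], grip_force=25)

```text
time_s: 0.93
eef_pos: [358.7, -392.2, 219.8]
ee_rot: [-0.0, 0.999, -0.054, -0.0]
force: [0.3, -0.4, 0.1]
grip_width: 1.0
grip_force: 0.0
```

Request:
move_arm(moves=[{"turn": [0,0,0],"translation": [30,-22,6],"hand": 1},{"turn": [0,0,0],"translation": [30,-22,6],"hand": 1},{"turn": [0,0,0],"translation": [0,0,0],"hand": 1},{"turn": [0,0,0],"translation": [0,0,0],"hand": 1},{"turn": [0,0,0],"translation": [0,0,0],"hand": 1}])

```text
time_s: 1.35
eef_pos: [421.5, -356.3, 208.1]
ee_rot: [-0.0, 0.999, -0.054, -0.0]
force: [-0.0, -0.5, 0.5]
grip_width: 1.001
grip_force: 0.0
```

```bash
cat >> h.py <<'E'
from scipy.spatial.transform import Rotation as Rt
def pose():
    s=sense(); w,x,y,z=s['ee_rot']; return np.array(s['eef_pos']),Rt.from_quat([x,y,z,w]),s
def to(target):
    p,R,s=pose(); M=R.as_matrix(); print('pos',p.round(1),'z',M[:,2].round(3),'psi',round(np.arctan2(M[1,0],M[0,0]),3),'F',np.round(s['force'],1),'grip',round(s['grip_width'],3),round(s['grip_force'],1),'t',s['time_s'],'q6',round(s['joints'][5],2))
    print('tool delta',(M.T@(np.array(target)-p)).round(1))
E
python3 -c "
from h import *
to([453.7,-339,122.5]); cap('scene','s1')"
```

```text
pos [ 421.5 -356.3  208.1] z [-0.001  0.    -1.   ] psi -0.107 F [-0.  -0.5  0.5] grip 1.001 0.0 t 1.35 q6 0.76
tool delta [ 30.2 -20.6  85.6]
```

View pics/s1.png

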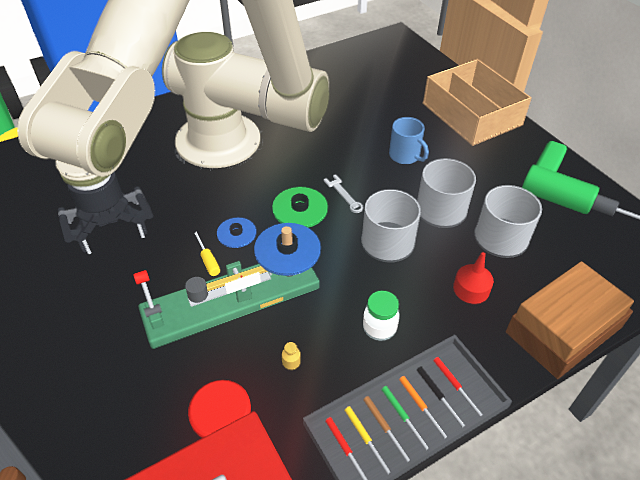

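The gripper stands clear of the knob at (141,277), at around (105,230). I'll move over the knob, go down and grip.

Request:
move_arm(moves=[{"turn": [0,0,0],"translation": [15,-10,0],"hand": 1},{"turn": [0,0,0],"translation": [15,-10.5,0],"hand": 1},{"turn": [0,0,0],"translation": [0,0,20],"hand": 1},{"turn": [0,0,0],"translation": [0,0,20],"hand": 1},{"turn": [0,0,0],"translation": [0,0,20],"hand": 1},{"turn": [0,0,0],"translation": [0,0,15],"hand": 1},{"turn": [0,0,0],"translation": [0,0,11],"hand": 1},{"turn": [0,0,0],"translation": [0,0,0],"hand": 1},{"turn": [0,0,0],"translation": [0,0,0],"hand": 0.5},{"turn": [0,0,0],"translation": [0,0,0],"hand": 0.45}])

```text
time_s: 2.23
eef_pos: [454.0, -339.7, 123.4]
ee_rot: [0.001, 0.999, -0.054, 0.001]
force: [-0.3, 0.3, 0.0]
grip_width: 0.745
grip_force: 0.0
```

Run:
```python
from m import *
to([453.7,-339,122.5]); c=cap('top','t2'); c2=cap('scene','s2')
a=cv2.resize(c['image'][190:340,380:540],None,fx=2.5,fy=2.5,interpolation=2);b=cv2.resize(c2['image'][200:350,60:220],None,fx=2.5,fy=2.5)
cv2.imwrite('pics/c2.png',np.hstack([a,b]))
```

```text
pos [ 454.  -339.7  123.4] z [ 0.001 -0.001 -1.   ] psi -0.108 F [-0.3  0.3  0. ] grip 0.745 0.0 t 2.2333 q6 0.83
tool delta [-0.4 -0.7  0.9]
```

View pics/c2.png

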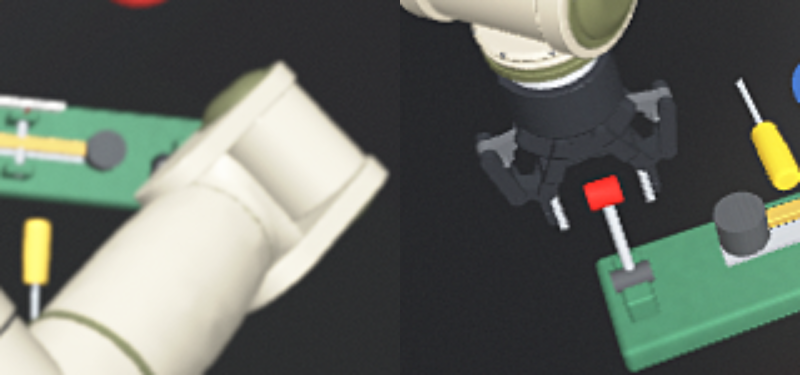

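In the right half the knob at crop (603,193) sits between the two finger pads. Closing.

Request:
move_arm(moves=[{"turn": [0,0,0],"translation": [0,0,0],"hand": 0.3},{"turn": [0,0,0],"translation": [0,0,0],"hand": 0.2},{"turn": [0,0,0],"translation": [0,0,0],"hand": 0.2},{"turn": [0,0,0],"translation": [0,0,0],"hand": 0.2},{"turn": [0,0,0],"translation": [0,0,0],"hand": 0.2},{"turn": [0,0,0],"translation": [0,0,0],"hand": 0.2},{"turn": [0,0,0],"translation": [0,0,0],"hand": 0.2}])

```text
time_s: 2.92
eef_pos: [454.1, -338.6, 123.0]
ee_rot: [-0.0, 0.999, -0.053, 0.0]
force: [-0.1, 4.0, 5.9]
grip_width: 0.271
grip_force: 28.1
```

Request:
move_arm(moves=[{"turn": [0,0,0],"translation": [6.9,0,-2.9],"hand": 0.2},{"turn": [0,0,0],"translation": [7.2,0,-2.2],"hand": 0.2},{"turn": [0,0,0],"translation": [7.4,0,-1.5],"hand": 0.2},{"turn": [0,0,0],"translation": [7.5,0,-0.7],"hand": 0.2},{"turn": [0,0,0],"translation": [7.5,0,0],"hand": 0.2},{"turn": [0,0,0],"translation": [7.5,0,0.7],"hand": 0.2},{"turn": [0,0,0],"translation": [7.4,0,1.5],"hand": 0.2},{"turn": [0,0,0],"translation": [7.2,0,2.2],"hand": 0.2},{"turn": [0,0,0],"translation": [6.9,0,2.9],"hand": 0.2},{"turn": [0,0,0],"translation": [0,0,0],"hand": 0.2}])

```text
time_s: 3.75
eef_pos: [519.5, -345.4, 121.9]
ee_rot: [-0.001, 0.999, -0.053, -0.0]
force: [-0.1, 4.1, 0.6]
grip_width: 0.275
grip_force: 27.1
```

Request:
move_arm(moves=[{"turn": [0,0,0],"translation": [0,0,0],"hand": 0.2},{"turn": [0,0,0],"translation": [0,0,0],"hand": 0.2},{"turn": [0,0,0],"translation": [0,0,0],"hand": 0.2},{"turn": [0,0,0],"translation": [0,0,0],"hand": 0.2},{"turn": [0,0,0],"translation": [0,0,0],"hand": 0.2},{"turn": [0,0,0],"translation": [0,0,0],"hand": 0.2},{"turn": [0,0,0],"translation": [0,0,0],"hand": 0.2},{"turn": [0,0,0],"translation": [0,0,0],"hand": 0.2}])

```text
time_s: 4.42
eef_pos: [518.9, -345.4, 122.2]
ee_rot: [-0.001, 0.999, -0.054, 0.0]
force: [1.5, 4.4, -1.2]
grip_width: 0.277
grip_force: 26.8
```

Run:
```python
from m import *
to([453.7,-339,122.5])
for n,k in(('top',(349,238)),('scene',(287,245))):
    c=cap(n,n+'3')
    X=world(c);H,S,V=cls(c); m=(H>100)&(H<125)&(S>120)&box(X,440,600,-140,10,80,200); print(n,'disc z',np.median(X[m][:,2]))
    if n=='scene':
        k=((H<8)|(H>172))&(S>140)&box(X,420,560,-380,-300,90,160); print('knob',X[k].mean(0),k.sum())
```

```text
pos [ 518.9 -345.4  122.2] z [ 0.     0.001 -1.   ] psi -0.107 F [ 1.5  4.4 -1.2] grip 0.277 26.8 t 4.4167 q6 0.9
tool delta [-65.5   0.7  -0.3]
top disc z 108.17834639251224
scene disc z 106.84167368737535
knob [ 516.53886912 -346.25723847  130.40338648] 167
```

The pan is down by about 12 mm. I'll dwell a little, then swing the lever back.

Request:
move_arm(moves=[{"turn": [0,0,0],"translation": [0,0,0],"hand": 0.2},{"turn": [0,0,0],"translation": [0,0,0],"hand": 0.2},{"turn": [0,0,0],"translation": [0,0,0],"hand": 0.2},{"turn": [0,0,0],"translation": [0,0,0],"hand": 0.2},{"turn": [0,0,0],"translation": [0,0,0],"hand": 0.2},{"turn": [0,0,0],"translation": [0,0,0],"hand": 0.2},{"turn": [0,0,0],"translation": [0,0,0],"hand": 0.2}])

```text
time_s: 5.1
eef_pos: [518.9, -345.4, 122.2]
ee_rot: [-0.001, 0.999, -0.054, 0.0]
force: [2.3, 6.0, 0.2]
grip_width: 0.274
grip_force: 26.8
```

Request:
move_arm(moves=[{"turn": [0,0,0],"translation": [-6.9,0,-2.9],"hand": 0.2},{"turn": [0,0,0],"translation": [-7.2,0,-2.2],"hand": 0.2},{"turn": [0,0,0],"translation": [-7.4,0,-1.5],"hand": 0.2},{"turn": [0,0,0],"translation": [-7.5,0,-0.7],"hand": 0.2},{"turn": [0,0,0],"translation": [-7.5,0,0],"hand": 0.2},{"turn": [0,0,0],"translation": [-7.5,0,0.7],"hand": 0.2},{"turn": [0,0,0],"translation": [-7.4,0,1.5],"hand": 0.2},{"turn": [0,0,0],"translation": [-7.2,0,2.2],"hand": 0.2},{"turn": [0,0,0],"translation": [-6.9,0,2.9],"hand": 0.2},{"turn": [0,0,0],"translation": [-1.5,0,0.8],"hand": 0.2}])

```text
time_s: 5.93
eef_pos: [453.0, -338.6, 122.7]
ee_rot: [0.0, 0.999, -0.054, 0.002]
force: [11.0, 7.9, 6.9]
grip_width: 0.277
grip_force: 28.8
```

Request:
move_arm(moves=[{"turn": [0,0,0],"translation": [0,0,0],"hand": 0.2},{"turn": [0,0,0],"translation": [0,0,0],"hand": 0.2},{"turn": [0,0,0],"translation": [0,0,0],"hand": 0.2},{"turn": [0,0,0],"translation": [0,0,0],"hand": 0.2},{"turn": [0,0,0],"translation": [0,0,0],"hand": 0.2}])

```text
time_s: 6.35
eef_pos: [453.1, -338.5, 122.7]
ee_rot: [0.0, 0.999, -0.054, 0.002]
force: [3.3, 6.3, 5.9]
grip_width: 0.274
grip_force: 28.8
```

Run:
```python
from m import *
to([453.7,-339,122.5])
for n in('top','scene'):
    c=cap(n,n+'4')
    X=world(c);H,S,V=cls(c); m=(H>100)&(H<125)&(S>120)&box(X,440,600,-140,10,80,200); print(n,'disc z',np.median(X[m][:,2]))
    if n=='scene':
        k=((H<8)|(H>172))&(S>140)&box(X,420,560,-380,-300,90,160); print('knob',X[k].mean(0),k.sum())
```

```text
pos [ 453.1 -338.5  122.7] z [ 0.003 -0.001 -1.   ] psi -0.107 F [3.3 6.3 5.9] grip 0.274 28.8 t 6.35 q6 0.83
tool delta [0.6 0.4 0.2]
top disc z 119.78374149447546
scene disc z 118.60676891205557
knob [ 457.23527347 -340.05780705  127.50663876] 152
```

Lever is back and the beam level. Release, rise, and go over the lids.

Request:
move_arm(moves=[{"turn": [0,0,0],"translation": [0,0,0],"hand": 0.5},{"turn": [0,0,0],"translation": [0,0,0],"hand": 0.7},{"turn": [0,0,0],"translation": [0,0,0],"hand": 0.8},{"turn": [0,0,0],"translation": [0,0,0],"hand": 0.8},{"turn": [0,0,0],"translation": [0,0,0],"hand": 0.8},{"turn": [0,0,0],"translation": [0,0,-20],"hand": 0.8},{"turn": [0,0,0],"translation": [0,0,-30],"hand": 0.8},{"turn": [0,0,0],"translation": [0,0,-30],"hand": 0.8},{"turn": [0,0,0],"translation": [0,0,-20],"hand": 0.8},{"turn": [0,0,0],"translation": [0,0,0],"hand": 0.8}])

```text
time_s: 7.28
eef_pos: [453.3, -340.0, 226.0]
ee_rot: [0.003, 0.999, -0.054, 0.003]
force: [0.1, 0.2, 1.1]
grip_width: 0.798
grip_force: 0.0
```

Run:
```python
from m import *
to([522.3,-64.7,222])
rays=[]
for n in('top','scene'):
    c=cap(n,n+'5'); X=world(c);H,S,V=cls(c)
    k=((H<8)|(H>172))&(S>140)&box(X,420,560,-380,-300,90,160); print(n,'knob',X[k].mean(0) if k.any() else 0)
    m=(H>5)&(H<28)&(S>50)&(V>90)&box(X,490,560,-100,-30,140,180); P=X[m]; o=np.argwhere(m); print('post',P.mean(0),m.sum(), 'top face',P[P[:,2]>P[:,2].max()-6].mean(0))
    b=(H>100)&(H<125)&(S>120)&box(X,440,600,-140,10,112,127); e=outline(b); E=X[e[:,1],e[:,0]]; print('disc',circ(E[E[:,2]>110]),np.median(X[b][:,2]))
    # post top ray: world rays at pixel
```

```text
pos [ 453.3 -340.   226. ] z [ 0.005 -0.006 -1.   ] psi -0.107 F [0.1 0.2 1.1] grip 0.798 0.0 t 7.2833 q6 0.83
tool delta [  39.1 -281.1    2.7]
top knob 0
post [520.70583024 -63.6321997  164.52012171] 67 top face [520.07996135 -63.30826313 169.69308413]
disc [521.8 -64.5  63.6] 119.85104208773234
scene knob [ 457.29952053 -339.51596123  127.39173474]
post [526.48255144 -66.27876861 159.7416491 ] 150 top face [523.4048404  -64.78705909 169.12448364]
disc [522.7 -65.   65.2] 118.47745606571311
```

Request:
move_arm(moves=[{"turn": [0,0,0],"translation": [5,-35,0],"hand": 0.8},{"turn": [0,0,0],"translation": [5,-35,0],"hand": 0.8},{"turn": [0,0,0],"translation": [5,-35,0],"hand": 0.8},{"turn": [0,0,0],"translation": [5,-35,0],"hand": 0.8},{"turn": [0,0,0],"translation": [5,-35,0],"hand": 0.8},{"turn": [0,0,0],"translation": [5,-35,0],"hand": 0.8},{"turn": [0,0,0],"translation": [5,-35,0],"hand": 0.8},{"turn": [0,0,0],"translation": [4,-36,0],"hand": 0.8},{"turn": [0,0,0],"translation": [0,0,0],"hand": 0.8},{"turn": [0,0,0],"translation": [0,0,0],"hand": 0.8}])

```text
time_s: 8.22
eef_pos: [520.9, -62.1, 220.1]
ee_rot: [-0.0, 0.999, -0.052, -0.001]
force: [-0.6, -0.3, -0.6]
grip_width: 0.8
grip_force: 0.0
```

```bash
python3 -c "
from h import *
to([522,-64.5,166])"
```

```text
pos [520.9 -62.1 220.1] z [-0.002  0.001 -1.   ] psi -0.104 F [-0.6 -0.3 -0.6] grip 0.8 0.0 t 8.2167 q6 1.33
tool delta [ 1.5  2.3 54.1]
```

Request:
move_arm(moves=[{"turn": [0,0,0],"translation": [1.5,2.3,15],"hand": 0.8},{"turn": [0,0,0],"translation": [0,0,15],"hand": 0.7},{"turn": [0,0,0],"translation": [0,0,12],"hand": 0.7},{"turn": [0,0,0],"translation": [0,0,8],"hand": 0.7},{"turn": [0,0,0],"translation": [0,0,4],"hand": 0.6},{"turn": [0,0,0],"translation": [0,0,0],"hand": 0.6}])

```text
time_s: 8.72
eef_pos: [522.0, -66.6, 166.5]
ee_rot: [-0.0, 0.999, -0.054, -0.001]
force: [0.1, 0.2, 0.2]
grip_width: 0.603
grip_force: 0.0
```

Run:
```python
from m import *
to([522,-64.5,166]); c=cap('scene','s6')
cv2.imwrite('pics/c6.png',cv2.resize(c['image'][150:300,190:390],None,fx=3,fy=3,interpolation=2))
```

```text
pos [522.  -66.6 166.5] z [-0.002  0.001 -1.   ] psi -0.108 F [0.1 0.2 0.2] grip 0.603 0.0 t 8.7167 q6 1.33
tool delta [-0.2 -2.1  0.5]
```

View pics/c6.png

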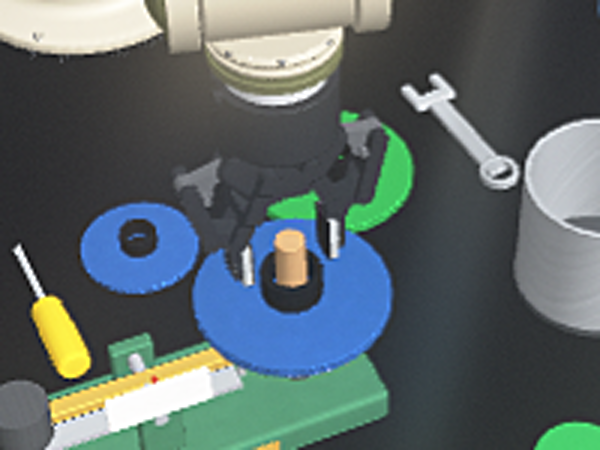

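The pads at crop (247,265) and (333,240) straddle the post at (291,258). I'll centre the gripper, close and lift.

Request:
move_arm(moves=[{"turn": [0,0,0],"translation": [0,-2,0],"hand": 0.5},{"turn": [0,0,0],"translation": [0,0,0],"hand": 0.35},{"turn": [0,0,0],"translation": [0,0,0],"hand": 0.3},{"turn": [0,0,0],"translation": [0,0,0],"hand": 0.25},{"turn": [0,0,0],"translation": [0,0,0],"hand": 0.15},{"turn": [0,0,0],"translation": [0,0,0],"hand": 0.15},{"turn": [0,0,0],"translation": [0,0,0],"hand": 0.15},{"turn": [0,0,0],"translation": [0,0,0],"hand": 0.15},{"turn": [0,0,0],"translation": [0,0,0],"hand": 0.15}], grip_force=60)

```text
time_s: 9.52
eef_pos: [522.8, -63.9, 167.6]
ee_rot: [-0.0, 0.999, -0.054, 0.0]
force: [0.6, 3.2, 1.4]
grip_width: 0.211
grip_force: 58.5
```

Request:
move_arm(moves=[{"turn": [0,0,0],"translation": [0,0,-3],"hand": 0.15},{"turn": [0,0,0],"translation": [0,0,-6],"hand": 0.15},{"turn": [0,0,0],"translation": [0,0,-8],"hand": 0.15},{"turn": [0,0,0],"translation": [0,0,-8],"hand": 0.15},{"turn": [0,0,0],"translation": [0,0,-8],"hand": 0.15},{"turn": [0,0,0],"translation": [0,0,-8],"hand": 0.15},{"turn": [0,0,0],"translation": [0,0,-6],"hand": 0.15},{"turn": [0,0,0],"translation": [0,0,-3],"hand": 0.15},{"turn": [0,0,0],"translation": [0,0,0],"hand": 0.15},{"turn": [0,0,0],"translation": [0,0,0],"hand": 0.15}])

```text
time_s: 10.35
eef_pos: [522.6, -64.1, 217.4]
ee_rot: [-0.0, 0.999, -0.054, -0.0]
force: [0.2, -0.9, -3.5]
grip_width: 0.209
grip_force: 58.7
```

```bash
cat > lid.py <<'E'
from m import *
def lid(fn,lo,hi):
  to([0,0,0]); 
  for n in('top','scene'):
    c=cap(n,n+fn); X=world(c);H,S,V=cls(c)
    b=(H>100)&(H<125)&(S>120)&box(X,430,620,*lo,*hi)
    if b.sum()<100: print(n,'few',b.sum()); continue
    b=cv2.morphologyEx(b.astype(np.uint8),cv2.MORPH_OPEN,np.ones((3,3)))
    e=outline(b); E=X[e[:,1],e[:,0]]; z=np.median(X[b>0][:,2]); E=E[abs(E[:,2]-z)<6]; hull=cv2.convexHull(E[:,:2].astype(np.float32))[:,0]
    P=X[b>0]; A=np.c_[P[:,:2]-P[:,:2].mean(0),np.ones(len(P))]; k=np.linalg.lstsq(A,P[:,2],rcond=None)[0]
    print(n,'disc',circ(hull),'z',z.round(1),'slopes',k[:2].round(3),len(P))
E
python3 -c "
from lid import *
lid('7',(-160,30),(125,200))
c=pickle.load(open('scene7.pkl','rb'));cv2.imwrite('pics/c7.png',cv2.resize(c['image'][130:300,190:440],None,fx=3,fy=3,interpolation=2))"
```

```text
pos [522.6 -64.1 217.4] z [-0.  0. -1.] psi -0.107 F [ 0.2 -0.9 -3.5] grip 0.209 58.7 t 10.35 q6 1.33
tool delta [-526.4   -7.8  217.5]
top few 93
scene disc [522.3 -66.   66.1] z 167.3 slopes [-0.01   0.003] 2155
```

View pics/c7.png

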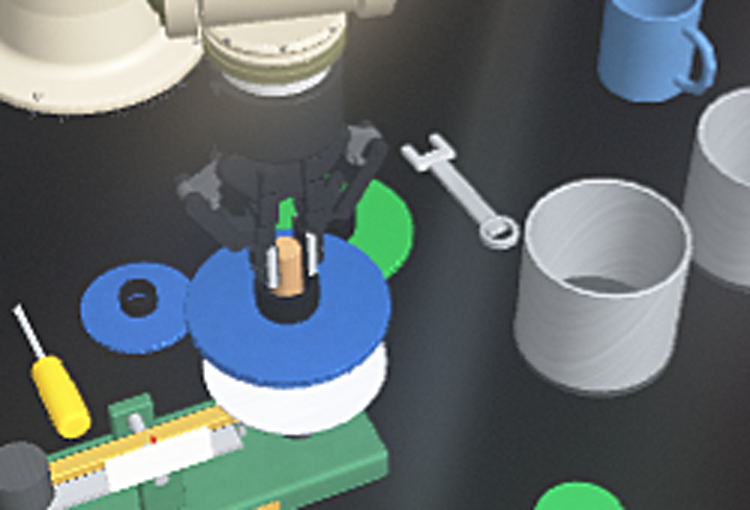

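The lids are lifted level together, the disc at crop (288,310). Carry them to the canister at crop (608,250).

Request:
move_arm(moves=[{"turn": [0,0,0],"translation": [-1.1,-15,0],"hand": 0.15},{"turn": [0,0,0],"translation": [-1.8,-25,0],"hand": 0.15},{"turn": [0,0,0],"translation": [-2.6,-35,0],"hand": 0.15},{"turn": [0,0,0],"translation": [-2.6,-35,0],"hand": 0.15},{"turn": [0,0,0],"translation": [-2.6,-35,0],"hand": 0.15},{"turn": [0,0,0],"translation": [-2.6,-35,0],"hand": 0.15},{"turn": [0,0,0],"translation": [-2.2,-30,0],"hand": 0.15},{"turn": [0,0,0],"translation": [-1.8,-25,0],"hand": 0.15},{"turn": [0,0,0],"translation": [-1,-13.7,0],"hand": 0.15},{"turn": [0,0,0],"translation": [0,0,0],"hand": 0.15}])

```text
time_s: 11.28
eef_pos: [530.7, 187.4, 217.0]
ee_rot: [-0.0, 0.999, -0.052, -0.0]
force: [0.4, -0.2, -4.0]
grip_width: 0.213
grip_force: 59.0
```

Request:
move_arm(moves=[{"turn": [0,0,0],"translation": [0,0,5],"hand": 0.15},{"turn": [0,0,0],"translation": [0,0,10],"hand": 0.15},{"turn": [0,0,0],"translation": [0,0,10],"hand": 0.15},{"turn": [0,0,0],"translation": [0,0,5],"hand": 0.15},{"turn": [0,0,0],"translation": [0,0,0],"hand": 0.15},{"turn": [0,0,0],"translation": [0,0,0],"hand": 0.15}])

```text
time_s: 11.78
eef_pos: [531.1, 184.6, 187.1]
ee_rot: [0.0, 0.999, -0.054, -0.0]
force: [-0.2, 0.3, -3.8]
grip_width: 0.207
grip_force: 59.0
```

Run:
```python
from lid import *
lid('8',(90,290),(115,200)); to([531,185.2,165.6])
c=pickle.load(open('scene8.pkl','rb')); X=world(c);H,S,V=cls(c)
m=(H>5)&(H<28)&(S>50)&(V>90)&box(X,490,570,140,230,150,205); print('post',X[m].mean(0),m.sum())
m=(S<40)&(V>200)&box(X,440,620,100,280,112,140); P=X[m]; print('white',P.min(0),P.max(0))
cv2.imwrite('pics/c8.png',cv2.resize(c['image'][120:280,310:490],None,fx=3.5,fy=3.5,interpolation=2))
```

```text
pos [531.1 184.6 187.1] z [-0.001 -0.    -1.   ] psi -0.108 F [-0.2  0.3 -3.8] grip 0.207 59.0 t 11.7833 q6 1.81
tool delta [-507.9  240.7  187.6]
top disc [527.1 158.4  42.4] z 138.4 slopes [-0.009  0.002] 195
scene disc [530.7 181.6  65.8] z 137.6 slopes [-0.01   0.008] 1768
pos [531.3 184.9 187.9] z [ 0.001  0.    -1.   ] psi -0.108 F [ 0.1 -0.3 -3.6] grip 0.207 59.0 t 11.8833 q6 1.81
tool delta [-0.4 -0.2 22.3]
post [536.09431307 183.73587379 173.4278891 ] 105
white [564.91043532 134.20522331 112.00380857] [564.91043532 134.20522331 112.00380857]
```

View pics/c8.png

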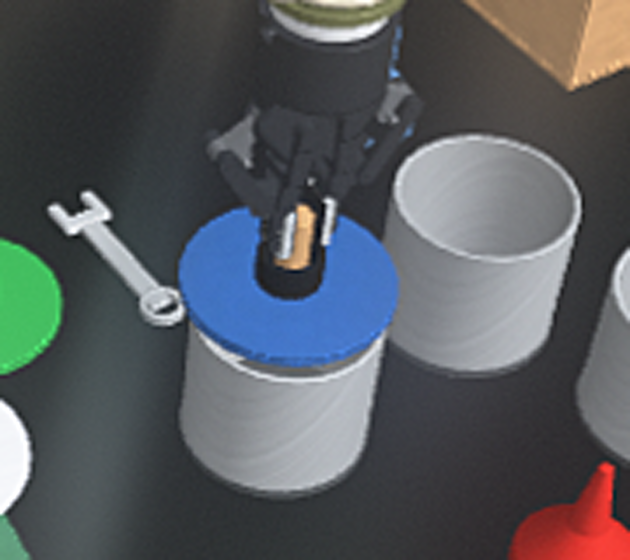

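The lids hover about 10 mm over the rim, with the disc at crop (290,285) above the canister mouth. Lower gently.

Request:
move_arm(moves=[{"turn": [0,0,0],"translation": [0,0,4],"hand": 0.15},{"turn": [0,0,0],"translation": [0,0,4],"hand": 0.15},{"turn": [0,0,0],"translation": [0,0,3],"hand": 0.15},{"turn": [0,0,0],"translation": [0,0,2],"hand": 0.15},{"turn": [0,0,0],"translation": [0,0,2],"hand": 0.15},{"turn": [0,0,0],"translation": [0,0,0],"hand": 0.15},{"turn": [0,0,0],"translation": [0,0,0],"hand": 0.15}])

```text
time_s: 12.47
eef_pos: [531.1, 185.2, 172.4]
ee_rot: [0.0, 0.999, -0.054, -0.0]
force: [-0.0, -0.0, -3.8]
grip_width: 0.207
grip_force: 59.1
```

Request:
move_arm(moves=[{"turn": [0,0,0],"translation": [0,0,1.5],"hand": 0.15},{"turn": [0,0,0],"translation": [0,0,1.5],"hand": 0.15},{"turn": [0,0,0],"translation": [0,0,1],"hand": 0.15},{"turn": [0,0,0],"translation": [0,0,1],"hand": 0.15},{"turn": [0,0,0],"translation": [0,0,0],"hand": 0.15},{"turn": [0,0,0],"translation": [0,0,0],"hand": 0.15}])

```text
time_s: 12.97
eef_pos: [531.3, 185.5, 168.0]
ee_rot: [-0.0, 0.999, -0.054, 0.0]
force: [-0.4, 4.2, 1.2]
grip_width: 0.212
grip_force: 59.5
```

Request:
move_arm(moves=[{"turn": [0,0,0],"translation": [0,0,0.7],"hand": 0.15},{"turn": [0,0,0],"translation": [0,0,0.7],"hand": 0.15},{"turn": [0,0,0],"translation": [0,0,0],"hand": 0.15}])

```text
time_s: 13.22
eef_pos: [531.3, 185.5, 167.9]
ee_rot: [-0.0, 0.999, -0.053, 0.001]
force: [-5.1, 2.8, 12.0]
grip_width: 0.209
grip_force: 60.8
```

Run:
```python
from lid import *
lid('9',(90,290),(100,160))
```

```text
pos [531.3 185.5 167.9] z [ 0.002  0.001 -1.   ] psi -0.107 F [-5.1  2.8 12. ] grip 0.209 60.8 t 13.2167 q6 1.81
tool delta [-508.8  241.3  166.8]
top disc [520.6 125.   19.1] z 119.1 slopes [ 0.003 -0.016] 173
scene disc [531.5 182.   65.8] z 117.9 slopes [-0.01   0.004] 1723
```

Request:
move_arm(moves=[{"turn": [0,0,0],"translation": [1,0,0.5],"hand": 0.15},{"turn": [0,0,0],"translation": [-1,1,0.3],"hand": 0.15},{"turn": [0,0,0],"translation": [-1,0,0],"hand": 0.15},{"turn": [0,0,0],"translation": [1,0,0],"hand": 0.15},{"turn": [0,0,0],"translation": [0,0,0],"hand": 0.15}])

```text
time_s: 13.73
eef_pos: [531.3, 185.4, 167.9]
ee_rot: [-0.001, 0.999, -0.053, 0.001]
force: [-5.9, 6.8, 17.7]
grip_width: 0.209
grip_force: 61.3
```

A hard stop: z stays at 167.9. I'll relieve the push and open.

Request:
move_arm(moves=[{"turn": [0,0,0],"translation": [0,-1,-1],"hand": 0.15},{"turn": [0,0,0],"translation": [0,0,-0.8],"hand": 0.15},{"turn": [0,0,0],"translation": [0,0,0],"hand": 0.22},{"turn": [0,0,0],"translation": [0,0,0],"hand": 0.3},{"turn": [0,0,0],"translation": [0,0,0],"hand": 0.4},{"turn": [0,0,0],"translation": [0,0,0],"hand": 0.6},{"turn": [0,0,0],"translation": [0,0,0],"hand": 0.75},{"turn": [0,0,0],"translation": [0,0,0],"hand": 0.75},{"turn": [0,0,0],"translation": [0,0,0],"hand": 0.75}])

```text
time_s: 14.48
eef_pos: [531.1, 185.0, 166.9]
ee_rot: [0.0, 0.999, -0.054, -0.0]
force: [0.3, -0.0, 0.7]
grip_width: 0.751
grip_force: 0.0
```

Run:
```python
from lid import *
lid('10',(90,290),(100,160)); to([531,185.2,144])
c=pickle.load(open('scene10.pkl','rb')); X=world(c);H,S,V=cls(c)
m=(H>5)&(H<28)&(S>50)&(V>90)&box(X,490,570,140,230,135,205); print('post',X[m].mean(0),m.sum(),np.percentile(X[m][:,2],97))
cv2.imwrite('pics/c10.png',cv2.resize(c['image'][120:280,310:490],None,fx=3.5,fy=3.5,interpolation=2))
```

```text
pos [531.1 185.  166.9] z [-0. -0. -1.] psi -0.107 F [ 0.3 -0.   0.7] grip 0.751 0.0 t 14.4833 q6 1.81
tool delta [-508.1  240.8  167.1]
top disc [521.3 152.8  34.9] z 119.0 slopes [-0.006 -0.004] 128
scene disc [530.9 182.9  66.5] z 117.9 slopes [-0.01   0.007] 1675
pos [531.1 185.1 167. ] z [-0. -0. -1.] psi -0.107 F [ 0.1 -0.7 -0.4] grip 0.746 0.0 t 14.5833 q6 1.81
tool delta [-0.1 -0.1 23. ]
post [534.53078401 180.75653189 156.13069407] 146 170.00546969971919
```

View pics/c10.png

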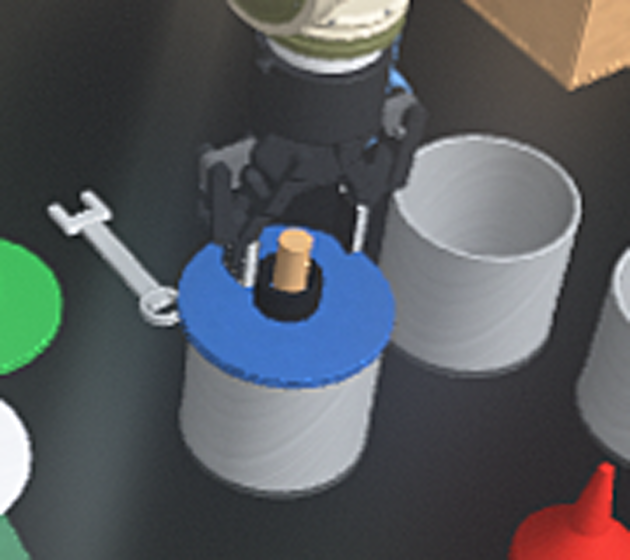

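The lids sit flush on the canister and the post is free at crop (293,258), with open fingers around it. Go down around the collar and close.

Request:
move_arm(moves=[{"turn": [0,0,0],"translation": [0,0,6],"hand": 0.78},{"turn": [0,0,0],"translation": [0,0,6],"hand": 0.78},{"turn": [0,0,0],"translation": [0,0,5],"hand": 0.78},{"turn": [0,0,0],"translation": [0,0,4],"hand": 0.78},{"turn": [0,0,0],"translation": [0,0,2],"hand": 0.78},{"turn": [0,0,0],"translation": [0,0,0],"hand": 0.78},{"turn": [0,0,0],"translation": [0,0,0],"hand": 0.78}])

```text
time_s: 15.17
eef_pos: [531.1, 185.1, 144.1]
ee_rot: [0.0, 0.999, -0.054, -0.0]
force: [0.3, -0.2, -0.1]
grip_width: 0.785
grip_force: 0.0
```

Run:
```python
from lid import *
to([531,185.2,143]); c=cap('scene','s11')
cv2.imwrite('pics/c11.png',cv2.resize(c['image'][150:270,330:450],None,fx=5,fy=5,interpolation=2))
```

```text
pos [531.1 185.1 144.1] z [-0. -0. -1.] psi -0.107 F [ 0.3 -0.2 -0.1] grip 0.785 0.0 t 15.1667 q6 1.81
tool delta [-0.1 -0.   1.1]
```

View pics/c11.png

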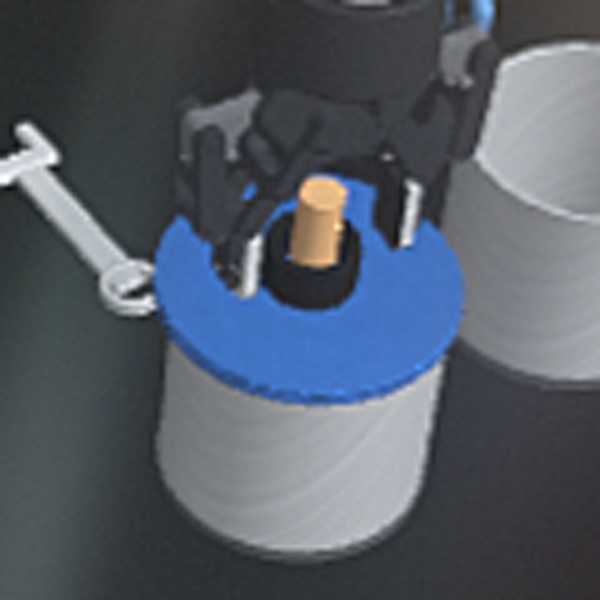

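The pads at crop (248,265) and (408,215) flank the collar, which lies slightly to the left of centre, around (313,265). I'll nudge 1.5 mm that way and close.

Request:
move_arm(moves=[{"turn": [0,0,0],"translation": [0,1.5,0.5],"hand": 0.7},{"turn": [0,0,0],"translation": [0,0,0],"hand": 0.62},{"turn": [0,0,0],"translation": [0,0,0],"hand": 0.56},{"turn": [0,0,0],"translation": [0,0,0],"hand": 0.52},{"turn": [0,0,0],"translation": [0,0,0],"hand": 0.48},{"turn": [0,0,0],"translation": [0,0,0],"hand": 0.42},{"turn": [0,0,0],"translation": [0,0,0],"hand": 0.4},{"turn": [0,0,0],"translation": [0,0,0],"hand": 0.4},{"turn": [0,0,0],"translation": [0,0,0],"hand": 0.4}], grip_force=40)

```text
time_s: 15.97
eef_pos: [531.0, 183.8, 144.2]
ee_rot: [-0.0, 0.999, -0.054, 0.0]
force: [-2.0, 0.2, 5.1]
grip_width: 0.48
grip_force: 39.8
```

Request:
move_arm(moves=[{"turn": [0,0,0],"translation": [0,0,-2],"hand": 0.4},{"turn": [0,0,0],"translation": [0,0,-3],"hand": 0.4},{"turn": [0,0,0],"translation": [0,0,-3],"hand": 0.4},{"turn": [0,0,0],"translation": [0,0,-4],"hand": 0.4},{"turn": [0,0,0],"translation": [0,0,-4],"hand": 0.4},{"turn": [0,0,0],"translation": [0,0,-4],"hand": 0.4},{"turn": [0,0,0],"translation": [0,0,0],"hand": 0.4},{"turn": [0,0,0],"translation": [0,0,0],"hand": 0.4}])

```text
time_s: 16.63
eef_pos: [531.0, 183.7, 163.8]
ee_rot: [-0.0, 0.999, -0.054, 0.0]
force: [0.3, -0.3, -2.2]
grip_width: 0.479
grip_force: 40.6
```

Run:
```python
from lid import *
lid('12',(90,290),(120,200))
c=pickle.load(open('scene12.pkl','rb'))
cv2.imwrite('pics/c12.png',cv2.resize(c['image'][130:270,320:460],None,fx=4,fy=4,interpolation=2))
```

```text
pos [531.  183.7 163.8] z [ 0.  0. -1.] psi -0.107 F [ 0.3 -0.3 -2.2] grip 0.479 40.6 t 16.6333 q6 1.8
tool delta [-508.4  239.5  163.6]
top disc [522.8 127.5  15.9] z 138.4 slopes [-0.013  0.003] 117
scene disc [531.  180.9  65.9] z 137.2 slopes [-0.012 -0.004] 1546
```

View pics/c12.png

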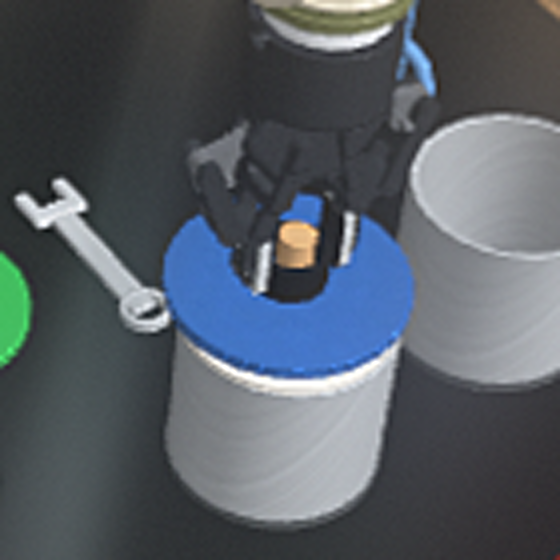

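The outer lid alone has risen 20 mm: the post now stands lower in the collar at crop (298,245), and the white flange shows seated on the rim at (260,380). The load is 2.2 N against 3.8 N with both lids. Continue up.

Request:
move_arm(moves=[{"turn": [0,0,0],"translation": [0,0,-6],"hand": 0.4},{"turn": [0,0,0],"translation": [0,0,-10],"hand": 0.4},{"turn": [0,0,0],"translation": [0,0,-12],"hand": 0.4},{"turn": [0,0,0],"translation": [0,0,-14],"hand": 0.4},{"turn": [0,0,0],"translation": [0,0,-14],"hand": 0.4},{"turn": [0,0,0],"translation": [0,0,-12],"hand": 0.4},{"turn": [0,0,0],"translation": [0,0,-9],"hand": 0.4},{"turn": [0,0,0],"translation": [0,0,-5],"hand": 0.4},{"turn": [0,0,0],"translation": [0,0,0],"hand": 0.4},{"turn": [0,0,0],"translation": [0,0,0],"hand": 0.4}])

```text
time_s: 17.57
eef_pos: [530.8, 183.6, 245.4]
ee_rot: [0.0, 0.999, -0.054, -0.0]
force: [0.5, -0.0, -2.7]
grip_width: 0.478
grip_force: 40.7
```

Request:
move_arm(moves=[{"turn": [0,0,0],"translation": [0,0,0],"hand": 0.4},{"turn": [0,0,0],"translation": [0,0,0],"hand": 0.4},{"turn": [0,0,0],"translation": [0,0,0],"hand": 0.4},{"turn": [0,0,0],"translation": [0,0,0],"hand": 0.4},{"turn": [0,0,0],"translation": [0,0,0],"hand": 0.4}])

```text
time_s: 17.98
eef_pos: [530.9, 183.7, 245.4]
ee_rot: [0.0, 0.999, -0.054, -0.0]
force: [-0.2, 0.5, -2.1]
grip_width: 0.478
grip_force: 40.7
```

Run:
```python
from lid import *
lid('13',(90,290),(180,260))
c=pickle.load(open('scene13.pkl','rb'));X=world(c);H,S,V=cls(c)
m=(S<40)&(V>190)&box(X,455,605,110,260,105,130); P=X[m]; print('flange',m.sum(), np.median(P,0), circ(cv2.convexHull(P[:,:2].astype(np.float32))[:,0]))
k=((H<8)|(H>172))&(S>140)&box(X,420,560,-380,-300,90,160); print('knob',X[k].mean(0))
```

```text
pos [530.9 183.7 245.4] z [-0. -0. -1.] psi -0.107 F [-0.2  0.5 -2.1] grip 0.478 40.7 t 17.9833 q6 1.8
tool delta [-508.1  239.4  245.6]
top disc [521.  223.2  24. ] z 220.4 slopes [ 0.003 -0.003] 270
scene disc [530.9 181.4  65.8] z 219.1 slopes [-0.015  0.007] 1679
flange 1468 [543.740405   175.10370504 113.94867978] [532.2 184.2  59.7]
knob [ 457.50694901 -339.53039896  127.63527718]
```

View pics/scene13.png

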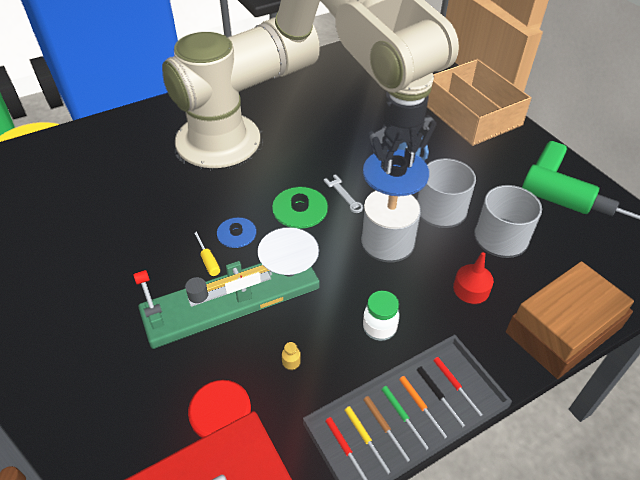

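The outer lid is held level above the canister at (396,172). The inner lid sits in the mouth at (392,210), centred on the rim to within 1 mm. The lever is back at (141,277). Hand in.

```bash
python3 -c "
from rig import *
print(finish_job())"
```

```text
the job is handed in; nothing more can be done
None
```

The job is handed in at about 18 s of the 67 s allowed, but the rig returned no verdict; on my last camera and state readings, the lids were weighed, the lever was swung back with the beam level, the inner lid was seated and centred within 1 mm, and the blue outer lid was held level and steady about 10 cm above it.

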